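# Put the brush and tin away in the studio drawer

## Task

Tidy the painting corner: pull open the blue drawer of the small cabinet, lay the green-handled brush flat in its wide left compartment and set the round metal tin right way up in its narrow right compartment, then push the drawer fully home. Set both things down rather than dropping them, keep the little ink jar that is already in the drawer standing, and leave everything else where it is.

Things in the scene. Friction and masses are not known exactly. Their poses are not given: they have to be found in the camera images.
- drawer (a joint): how far the blue-fronted drawer is pulled out of the cabinet, in m: 0 shut (fully home), 0.17 at its stop. It starts between 0 and 0.05. Slides with about 1.5 N of friction and stays where it is left; nothing latches. It slides along the cabinet's own x (opening is towards cabinet -x)
- cabinet: fixed white tabletop cabinet, 260 deep (x), 320 wide (y), 128 high, blue drawer in its upper half, dummy grey front below; left or right of the robot's midline, yaw within 0.1. Origin: on the table under the middle of its front edge; x into the cabinet, y left as the robot sees it, z up. Underside of its top board at 118. Mug of brushes on top, about 95 behind the front edge
- handle (a point): middle of the drawer's steel bar handle, on its axis, 102 over the table: bar 11 thick, 110 long (y), 42 before the drawer's blue front, which is 15 thick, 314 wide, its top 14 above the axis. Two posts of 8 join bar and front, 50 either side of the middle. Axes as the cabinet's. Moves with the drawer
- brush_bay (a point): on the floor (74 over the table) of the drawer's wide left compartment, midway across, 80 behind the inside of the drawer front. Compartment 180 wide (y), 224 long (x -80 to +144); walls 36 high, 6 thick. With the drawer out by q, the open part reaches from the drawer front to q behind its inside. Axes as the cabinet's. Moves with the drawer
- tin_bay (a point): on the floor of the drawer's narrow right compartment, midway across, 80 behind the inside of the drawer front. Compartment 90 wide (y), 224 long (x -80 to +144); walls 36 high, 6 thick. Axes as the cabinet's. Moves with the drawer
- canvas: fixed painted canvas lying flat on the table, 350 (x) x 300 (y) x 18 high, on the other side of the midline from the cabinet, yaw within 0.15. Origin: on the table, 25 beyond (+x) its middle
- brush: flat paint brush with green plastic handle, 150 long, lying on the canvas about crosswise to the robot. Origin: underside, halfway along; x from handle to bristles. Handle 16 wide, 14 thick from x = -75 to +20; steel ferrule 34 wide, 14 thick to +46; stiff bristles 32 wide to +75. About 50 g, balances near the origin
- tin: closed round metal tin with its lid on, 56 in diameter (lid, upper 10: 58), 30 high, standing on the canvas among other things. Origin: centre of underside, z up through the lid. About 90 g
- ink_jar: amber ink jar with black cap, 28 in diameter, 32 high, standing loose in the drawer's wide left compartment, towards its left end, nearer to or farther from the drawer front. Origin: centre of underside. Rides along with the drawer and may shift within its compartment, but must stay standing in it
- tape_roll: yellow tape roll lying flat on the canvas, 64 in diameter, 20 high. Origin: centre of underside. Leave alone
- paint_pot: white paint pot with red cap, 44 in diameter, 50 high, on the canvas. Origin: centre of underside. Leave alone
- paint_bottle: blue paint bottle with white cap, 50 in diameter, 140 high, on the far part of the canvas. Origin: centre of underside. Leave alone
- white_brush: brush like the green one but with a white handle, lying on the far part of the canvas. Origin and axes as the green brush's. Leave alone
- brush_mug: blue mug, 72 in diameter, 85 high, with brushes sticking out up to 145, on the cabinet's top. Origin: centre of underside. Leave alone
Things that resemble listed ones, but are neither listed nor needed, are in the scene too. What is shaped like the brush but orange or yellow is not meant.

How it is judged:
On the way, in this order (a step that is already met when the one before it is completed fails the run):
1. the drawer is pulled out by more than 100 mm (value of joint drawer above 0.1 m), for 0.1 s.
2. the brush lies in the wide left compartment and the tin stands in the narrow right one, both released (x of brush in the frame of brush_bay between -0.08 and 0.14 m and y of brush in the frame of brush_bay between -0.06 and 0.06 m and z of brush in the frame of brush_bay between -0.005 and 0.02 m and angle between brush's own x axis and vertical above 1.4 rad and x of tin in the frame of tin_bay between -0.08 and 0.14 m and y of tin in the frame of tin_bay between -0.045 and 0.045 m and z of tin in the frame of tin_bay between -0.005 and 0.008 m and angle between tin's own z axis and vertical below 0.15 rad and contact force between each of brush, tin and the fingers below 0.1 N), for 0.2 s.
At the end, for the whole second after the job is handed in: Drawer within 6 mm of shut; brush flat (0.17 rad) on the floor of the wide left compartment, at most 20 mm up; tin upright (0.15 rad) on the floor (8 mm) of the narrow right one; ink jar still standing (0.2 rad) in the left one; brush and tin released and at rest (all of step 2 and value of joint drawer below 0.006 m and x of ink_jar in the frame of brush_bay between -0.08 and 0.14 m and y of ink_jar in the frame of brush_bay between -0.085 and 0.085 m and angle between ink_jar's own z axis and vertical below 0.2 rad and linear speed of each of brush, tin below 0.03 m/s); the robot touches nothing.
It fails at once if the tin or the brush is dropped (falls free of the fingers faster than 0.75 m/s, about 30 mm) ((contact force between brush and the fingers below 0.05 N and linear speed of brush above 0.75 m/s) or (contact force between tin and the fingers below 0.05 N and linear speed of tin above 0.75 m/s)).
It fails at once if the ink jar is tipped over (tilted more than 0.8 rad) (angle between ink_jar's own z axis and vertical above 0.8 rad).
It fails at once if the tape roll, paint pot, paint bottle, white brush or mug of brushes is moved by more than 30 mm (distance of any of tape_roll, paint_pot, paint_bottle, white_brush, brush_mug from where it was at the start of the episode above 0.03 m).
It also fails if it takes over 67 s, if anything falls off the work surface, if the arm or the gripper's body presses on something with over 40 N, if the wrist force passes 120 N, or if a joint passes its speed limit or range.

## Robot

A 6-joint arm with a two-finger parallel gripper is mounted at the origin on the work surface. World frame = base frame: x ahead of the robot, y to its left, z up, the work surface at z = 0. Lengths are in m, angles in rad, forces in N, time in s.
With the tool pointing down it reaches from about 0.4 to 0.825 m from the base axis. Payload 7 kg.
Tool frame: the origin (TCP) lies on the centre line of the jaws, within the pads' length; the fingertips stand 22 mm ahead of it and the grasp point (between the pads) lies 3 mm ahead of it; z points along the fingers, y is the line along which they close (so a half turn about z gives the same grasp; the last joint's range is limited). The gripper opens to 88 mm and grips with 3 to 60 N. Pads are 19 mm wide; open, the fingers measure 130 mm over their backs; the gripper's body (78 mm by 193 mm) begins 47 mm behind the grasp point.
Start: joints at [1.456, 0.359, 0.012, 0, -1.224, -0.288], TCP at [0.265, 0.621, 0.249] pointing down, gripper open.
Joint ranges: [-3.07, 3.07], [-1.43, 2.12], [-1.02, 1.25], [-3.03, 1.67], [-3.05, -0], [-3.03, 3.03]. Speed limits (rad/s): [2.39, 2.39, 3.01, 3.14, 3.14, 3.14].

## Interface

Orientations are given as [roll, pitch, yaw] about the fixed x, y, z axes, in that order (R = Rz(yaw) Ry(pitch) Rx(roll)).
In Python, from station import arm gives the robot as it stands.
- The arm moves only by the tool arm_command, never from a script. Its argument "series" is one flat list of numbers, 7 for each row, row after row: the turn, a rotation vector about the tool's x, y, z each as a share of 90 degrees, from -1 to 1, then the shift along the tool's x, y, z each as a share of 0.1 m, from -1 to 1, then the opening, from 0 (shut) to 1 (fully open). A call has 1 to 8 rows; each row is the pose to reach, as a shift and turn from the pose commanded when the call began, along the tool's axes at that moment; what a row does not reach only later rows make up. A row lasts 1/8 s, in which the tool goes at most 62.5 mm and 10.7 degrees, less where a joint would pass 70% of its speed; a pose out of reach is approached as far as the arm can. A call with a number of a shift or a turn outside -1 to 1 is refused whole. A call with a gripper value outside its range is refused whole. The fingers move at their own pace and stop on an object; "force" is the grip in N (left out, the last holds). Time passes only in rows, so rows that repeat a pose let the fingers close. It gives the time, the measured TCP pose, the force, the opening and the grip force at its end, in the units of the state.
- arm.get_state(): the state, without advancing time (a new reading comes with each control period).
- arm.grab_frame(name): name is "scene" or "top"; returns the picture (420x560x3 uint8, blue, green, red); there is no depth.
- arm.camera_model(name): a dict with "fovy" (degrees; the focal length in pixels is half the picture's height over the tangent of half this angle, whatever the lens; pixels are square), "cx", "cy" (the principal point, pixels), "D" ([k1, k2, p1, p2, k3] as OpenCV has them; the pictures are not rectified), "pose" (4x4, takes a point from camera to world coordinates). Camera axes: x right, y down, z forward; pixel columns grow to the right and rows downward; lengths in m; the calibration is good to about 2 mm. A picture is of the moment at which its call begins. camera_model takes no time and is no camera call.
- arm.job_done(): hands the job in; it is judged then, once.
The state is a dict: "t": time; "q": joint angles; "qd": joint speeds; "joint_efforts": joint torques, N m; "eef_pos": TCP position; "ee_rot": TCP orientation; "force": force on the tool from outside, world axes, zero at the start; "moment": the same for the moment, N m; "width": finger opening in m; "gripper_force": force on a finger pad.
Only numpy, scipy, OpenCV 4.12 (cv2) and the standard library are available. Lean on these libraries where they do the work, as an engineer would, in place of code of your own. Each camera call takes 0.05 s, during which the arm holds its last target. There are 200 camera calls.

## Working session

There is one attempt and no reset: what is moved stays moved. The work goes in short steps, Python scripts to look and compute and a tool call to move; the robot and the scene stay as the last step left them, time stands still between calls to the robot, and variables do not carry over. Pictures are saved under pics/ and viewed, at most 10 in all, crops included, and the job is handed in when it is done.

Besides the shell and the picture viewer there is one more tool, called after "Call:" in YAML: its name, and indented under it one key for each argument. arm_command: Moves the arm, as the interface text tells. Its arguments: {"type":"object","properties":{"series":{"type":"array"},"force":{"type":"number"}},"required":["series"]}

```bash
mkdir -p pics; ls
python3 - <<'E'
from station import arm
import cv2,numpy as np
for n in ("scene","top"):
    cv2.imwrite(f"pics/{n}0.png",arm.grab_frame(n)); m=arm.camera_model(n)
    print(n,m["fovy"],m["cx"],m["cy"],m["D"],np.round(m["pose"],3).tolist())
s=arm.get_state(); print(s)
E
```

```text
pics
scene 49.25763770458825 275.56721055170516 205.53564482362634 [-0.0963561  0.         0.         0.         0.       ] [[0.402, 0.574, -0.713, 1.366], [0.915, -0.245, 0.32, -0.283], [0.009, -0.781, -0.624, 0.834], [0.0, 0.0, 0.0, 1.0]]
top 56.850504448984765 276.2236698691741 211.2987663772044 [-0.09525092  0.          0.          0.          0.        ] [[0.101, -0.973, 0.209, 0.359], [-0.995, -0.099, 0.019, 0.082], [0.002, -0.21, -0.978, 0.978], [0.0, 0.0, 0.0, 1.0]]
{'t': 0.1, 'q': array([ 1.45611793e+00,  3.59323008e-01,  1.11485518e-02, -2.69327357e-04,
       -1.22405828e+00, -2.88095315e-01]), 'qd': array([-0.00082189, -0.00275431,  0.00345909,  0.0004904 ,  0.00283509,
       -0.0001435 ]), 'joint_efforts': array([-1.30769084e-03, -5.84164345e+01,  2.93754601e+01,  7.01552063e+00,
        1.02428271e-02, -4.98003226e-05]), 'eef_pos': array([0.26446217, 0.62061535, 0.24771755]), 'ee_rot': array([ 3.14014350e+00, -1.65392878e-04, -4.02865296e-01]), 'force': array([ 0.84800779,  0.53155729, -0.79464074]), 'moment': array([ 0.02126311, -0.00492505,  0.01600366]), 'gripper_force': 0.0, 'width': 0.08754893793809213}
```

View pics/top0.png

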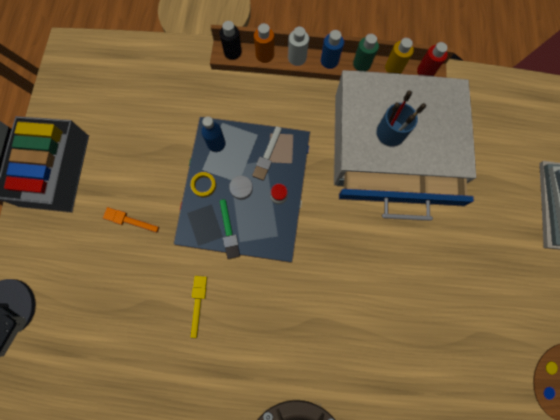

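View pics/scene0.png

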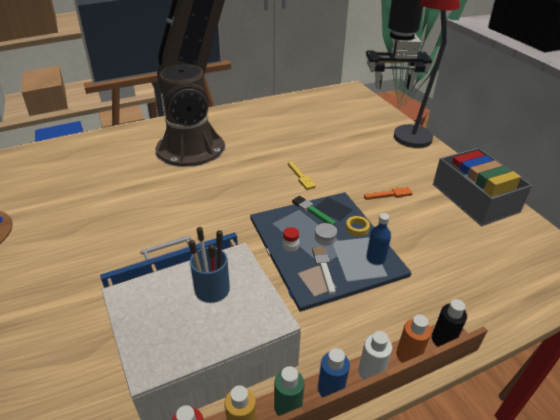

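Top view: the cabinet is on the right, with its handle bar at about (407,217) and its blue front from (341,195) to (471,200). Candidates:
- **Brush:** green on canvas (228,228). Not meant: white (267,153), orange (131,220), yellow (199,305).
- **Tin:** grey disc (240,187). Not meant: tape roll (203,184), red-capped pot (279,192), wooden stool (205,10).

My choice is the green brush at (228,228) and the grey disc at (240,187). Next I'll check both in a close crop and measure.

```bash
cat > h.py <<'E'
from station import arm
import cv2,numpy as np
def K(m): 
    f=210/np.tan(np.radians(m["fovy"]/2)); return np.array([[f,0,m["cx"]],[0,f,m["cy"]],[0,0,1.]])
def pt(n,uv,z):
    m=arm.camera_model(n); P=np.array(m["pose"])
    u=cv2.undistortPoints(np.array(uv,float).reshape(-1,1,2),K(m),np.array(m["D"])).reshape(-1,2)
    d=np.c_[u,np.ones(len(u))]@P[:3,:3].T; o=P[:3,3]
    return o+d*((z-o[2])/d[:,2])[:,None]
def mask(im,lo,hi,roi):
    x0,y0,x1,y1=roi; h=cv2.cvtColor(im,cv2.COLOR_BGR2HSV); k=np.zeros(h.shape[:2],np.uint8)
    k[y0:y1,x0:x1]=cv2.inRange(h,lo,hi)[y0:y1,x0:x1]; return k
def big(k):
    c,_=cv2.findContours(k,cv2.RETR_EXTERNAL,cv2.CHAIN_APPROX_NONE); return max(c,key=cv2.contourArea)
E
python3 - <<'E'
from h import *
im=cv2.imread("pics/top0.png")
cv2.imwrite("pics/crop0.png",cv2.resize(im[60:270,170:480],None,fx=2.5,fy=2.5,interpolation=cv2.INTER_CUBIC))
g=big(mask(im,(45,100,60),(80,255,255),(210,190,245,262)));r=cv2.minAreaRect(g);print("green",r)
b=cv2.boxPoints(r);print(np.round(pt("top",b,.030),4))
t=big(mask(im,(0,0,130),(180,60,255),(222,170,258,202)));print("tin",cv2.minEnclosingCircle(t),cv2.contourArea(t));(c,rr)=cv2.minEnclosingCircle(t)
print(np.round(pt("top",[c,(c[0]-rr,c[1]),(c[0]+rr,c[1])],.048),4))
for nm,k,z in (("red",mask(im,(0,120,80),(8,255,255),(262,175,296,212)),.068),("tape",mask(im,(20,120,100),(35,255,255),(185,165,220,200)),.038)):
    c,rr=cv2.minEnclosingCircle(big(k));print(nm,c,rr,np.round(pt("top",[c],z),4))
f=big(mask(im,(100,120,40),(125,255,255),(335,180,480,212)));r=cv2.minAreaRect(f);print("front",r);print(np.round(pt("top",cv2.boxPoints(r),.116),4))
hk=mask(im,(0,0,110),(180,60,255),(380,209,440,225));h=big(hk);r=cv2.minAreaRect(h);print("bar",r);print(np.round(pt("top",cv2.boxPoints(r),.105),4))
E
```

```text
green ((225.39247131347656, 216.92640686035156), (36.85770797729492, 7.187252998352051), 79.3803482055664)
[[0.5774 0.2486 0.03  ]
 [0.5826 0.2313 0.03  ]
 [0.4928 0.2028 0.03  ]
 [0.4878 0.2198 0.03  ]]
tin ((231.0, 188.0), 9.999999747378752e-05) 0.0
[[0.6055 0.2183 0.048 ]
 [0.6055 0.2183 0.048 ]
 [0.6055 0.2183 0.048 ]]
red (278.5, 192.1666717529297) 7.720925807952881 [[0.6014 0.0993 0.068 ]]
tape (202.3223419189453, 183.6015167236328) 12.553681373596191 [[0.6124 0.2935 0.038 ]]
front ((406.05975341796875, 195.482666015625), (132.1338348388672, 8.229843139648438), 2.25457501411438)
[[ 0.5916 -0.043   0.116 ]
 [ 0.6112 -0.0425  0.116 ]
 [ 0.6317 -0.3565  0.116 ]
 [ 0.6115 -0.3555  0.116 ]]
bar ((427.9053955078125, 212.06756591796875), (2.7947826385498047, 6.411561012268066), 9.462322235107422)
[[ 0.5723 -0.2491  0.105 ]
 [ 0.5877 -0.2513  0.105 ]
 [ 0.5873 -0.258   0.105 ]
 [ 0.5718 -0.2557  0.105 ]]
```

View pics/crop0.png

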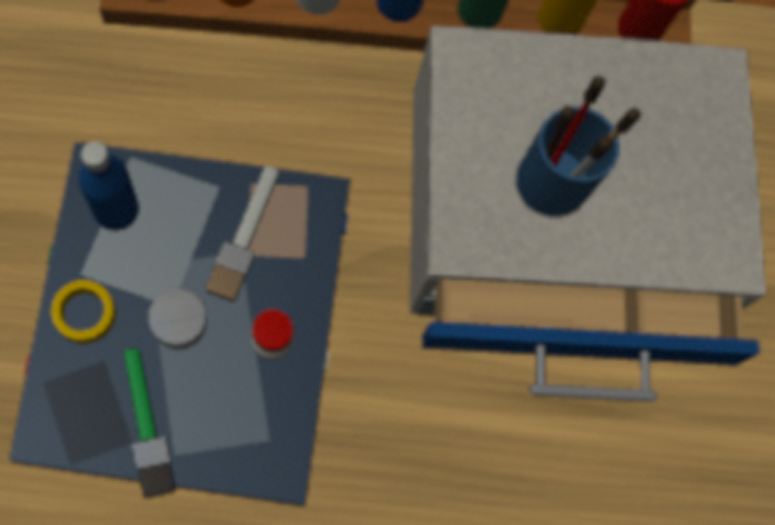

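The crop confirms the green brush (130,350)–(155,490) and the tin at (177,319). The white brush's bristles are at (222,285), the tape at (83,310) and the pot at (272,330). The bar ends are at (533,391) and (655,397). Next I'll convert these to metres.

Run:
```python
from h import *
c=lambda *p:[(170+x/2.5,60+y/2.5) for x,y in p]
P=lambda l,p,z:print(l,np.round(pt("top",c(*p),z)[:,:2],4).tolist())
P("bar",[(533,391),(655,397)],.104)
P("cabtop front",[(435,274),(763,294)],.128)
P("tin c,L,R,T,B",[(177,319),(147,319),(207,319),(177,290),(177,347)],.045)
P("whitebristle",[(207,287),(238,299)],.030)
P("green brush end, bristle end mid",[(132,348),(158,492)],.030)
P("canvas",[(75,143),(350,180),(304,505),(10,460)],.018)
# tin second view
im=cv2.imread("pics/scene0.png"); print("scene tin",np.round(pt("scene",[(326.5,231)],.048),4), "brush handle ends",np.round(pt("scene",[(310,206),(333,221)],.030),4))
```

```text
bar [[0.559, -0.1483], [0.5649, -0.264]]
cabtop front [[0.6544, -0.0466], [0.6687, -0.3583]]
tin c,L,R,T,B [[0.6098, 0.1945], [0.6068, 0.2243], [0.6128, 0.1647], [0.6398, 0.1981], [0.5812, 0.191]]
whitebristle [[0.6506, 0.1699], [0.641, 0.137]]
green brush end, bristle end mid [[0.5792, 0.2378], [0.4381, 0.1939]]
canvas [[0.8016, 0.3314], [0.7881, 0.0333], [0.441, 0.0504], [0.4553, 0.3471]]
scene tin [[0.6169 0.1977 0.048 ]] brush handle ends [[0.4885 0.2167 0.03  ]
 [0.5709 0.2444 0.03  ]]
```

Call:
arm_command:
  series: [0,0,0,0,0.6,0,0.3,0,0,0,0,1,0,0.3]
  force: 20

```text
t: 0.35
eef_pos: [0.2248, 0.527, 0.2474]
ee_rot: [3.139, -0.0, -0.403]
force: [0.2, 0.3, 0.3]
width: 0.0729
gripper_force: 0.0
```

Call:
arm_command:
  series: [0,0,0,0.45,0.45,0,0.3,0,0,0,0.9,0.9,0,0.3,0,0,0,1,1,0,0.3]

```text
t: 0.72
eef_pos: [0.2786, 0.3947, 0.2487]
ee_rot: [3.142, 0.0, -0.404]
force: [0.3, 0.7, 0.1]
width: 0.0431
gripper_force: 0.0
```

Call:
arm_command:
  series: [0,0,0,0.4,0.4,0,0.3,0,0,0,0.8,0.8,0,0.3,0,0,0,1,1,0,0.3]

```text
t: 1.1
eef_pos: [0.3313, 0.2646, 0.2485]
ee_rot: [3.142, 0.0, -0.404]
force: [0.4, -0.2, -0.5]
width: 0.0266
gripper_force: 0.0
```

Call:
arm_command:
  series: [0,0,0,0.4,0.4,0,0.3,0,0,0,0.8,0.8,0,0.3,0,0,0,1,1,0,0.3]

```text
t: 1.48
eef_pos: [0.3842, 0.1335, 0.2486]
ee_rot: [-3.142, 0.0, -0.404]
force: [1.2, 0.7, 0.5]
width: 0.0264
gripper_force: 0.0
```

Call:
arm_command:
  series: [0,0,0,0.4,0.4,0,0.3,0,0,0,0.8,0.8,0,0.3,0,0,0,1,1,0,0.3]

```text
t: 1.85
eef_pos: [0.4372, 0.0022, 0.2484]
ee_rot: [3.141, 0.0, -0.405]
force: [0.8, 0.9, 0.5]
width: 0.0266
gripper_force: 0.0
```

Call:
arm_command:
  series: [0,0,0.1,0.4,0.4,0,0.3,0,0,0.2,0.8,0.8,0,0.3,0,0,0.3,1,1,0,0.3,0,0,0.4,1,1,0,0.3,0,0,0.5,1,1,0,0.3,0,0,0.6,1,1,0,0.3,0,0,0.709,1,1,0,0.3,0,0,0.709,1,1,0,0.3]

```text
t: 2.85
eef_pos: [0.4896, -0.1269, 0.2483]
ee_rot: [3.141, 0.0, -1.515]
force: [-0.2, 0.1, 0.4]
width: 0.0265
gripper_force: 0.0
```

Call:
arm_command:
  series: [0,0,0,0.41,-0.35,0,0.3,0,0,0,0.82,-0.69,0,0.3,0,0,0,0.82,-0.69,0.5,0.3,0,0,0,0.82,-0.69,0.97,0.3,0,0,0,0.82,-0.69,0.97,0.3]

```text
t: 3.48
eef_pos: [0.5603, -0.2049, 0.1479]
ee_rot: [3.134, 0.001, -1.514]
force: [0.2, -0.8, 0.5]
width: 0.0262
gripper_force: 0.0
```

Run:
```python
from h import *
t=arm.grab_frame("top");s=arm.grab_frame("scene")
cv2.imwrite("pics/h1.png",np.hstack([cv2.resize(t[130:270,350:480],None,fx=3,fy=3),cv2.resize(s[180:320,90:220],None,fx=3,fy=3)]))
```

```text
(no output)
```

View pics/h1.png

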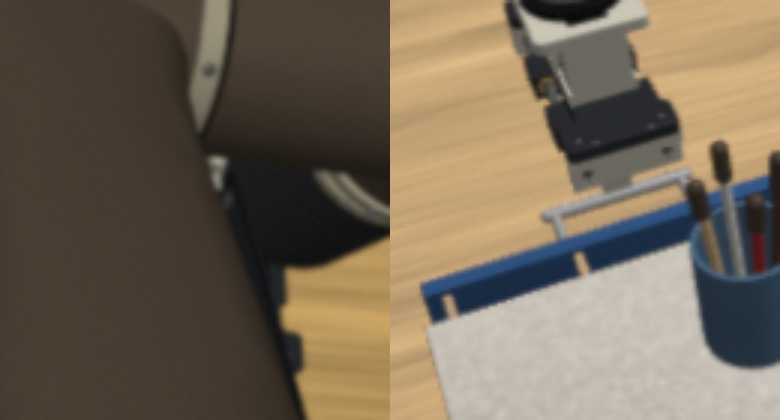

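The scene view has the closed-down fingers over the bar's middle at (620,185), with the bar from (547,217) to (688,176). I'll check its x from this camera.

Run:
```python
from h import *
print(np.round(pt("scene",[(142.3,252.3),(189.3,238.7)],.104),4), arm.get_state()["eef_pos"])
```

```text
[[ 0.5702 -0.2567  0.104 ]
 [ 0.5678 -0.1454  0.104 ]] [ 0.56355798 -0.2053213   0.15268942]
```

Call:
arm_command:
  series: [0,0,0,0,-0.02,0.1,0.3,0,0,0,0,-0.02,0.25,0.3,0,0,0,0,-0.02,0.38,0.3,0,0,0,0,-0.02,0.48,0.3]

```text
t: 4.08
eef_pos: [0.5644, -0.205, 0.1025]
ee_rot: [3.141, 0.0, -1.516]
force: [-0.4, 0.3, -0.8]
width: 0.0261
gripper_force: 0.0
```

Call:
arm_command:
  series: [0,0,0,0,0,0,0,0,0,0,0,0,0,0,0,0,0,0,0,0,0]

```text
t: 4.45
eef_pos: [0.5648, -0.2051, 0.1037]
ee_rot: [-3.141, -0.0, -1.517]
force: [-0.6, -0.9, -1.7]
width: 0.0098
gripper_force: 20.0
```

Call:
arm_command:
  series: [0,0,0,0,0.12,0,0,0,0,0,0,0.3,0,0,0,0,0,0,0.5,0,0,0,0,0,0,0.7,0,0,0,0,0,0,0.87,0,0,0,0,0,0,1,0,0]

```text
t: 5.2
eef_pos: [0.4635, -0.21, 0.1037]
ee_rot: [-3.141, 0.001, -1.517]
force: [1.8, 7.2, -2.5]
width: 0.0103
gripper_force: 20.0
```

Call:
arm_command:
  series: [0,0,0,0,0.1,0,0,0,0,0,0,0.2,0,0,0,0,0,0,0.26,0,0]

```text
t: 5.58
eef_pos: [0.438, -0.2112, 0.1037]
ee_rot: [-3.141, 0.001, -1.517]
force: [1.7, 7.5, -1.5]
width: 0.0101
gripper_force: 20.0
```

Call:
arm_command:
  series: [0,0,0,0,0,0,0.3,0,0,0,0,0,0,0.3,0,0,0,0,0,0,0.3,0,0,0,0,0,-0.4,0.3,0,0,0,0,0,-0.8,0.3,0,0,0,0,0,-1,0.3]

```text
t: 6.32
eef_pos: [0.4397, -0.2122, 0.2058]
ee_rot: [-3.139, -0.001, -1.516]
force: [0.5, 0.2, 0.1]
width: 0.0264
gripper_force: 0.0
```

Call:
arm_command:
  series: [0,0,-0.11,-0.3,0,-0.2,0.82,0,0,-0.22,-0.7,0,-0.3,0.82,0,0,-0.33,-1,0,-0.3,0.82,0,0,-0.44,-1,-0.3,-0.3,0.82,0,0,-0.55,-1,-0.5,-0.3,0.82,0,0,-0.66,-1,-0.5,-0.3,0.82,0,0,-0.77,-1,-0.5,-0.3,0.82,0,0,-0.87,-1,-0.5,-0.3,0.82]

```text
t: 7.32
eef_pos: [0.4834, -0.1095, 0.2334]
ee_rot: [3.141, 0.001, -0.145]
force: [-0.4, -0.3, 0.4]
width: 0.0718
gripper_force: 0.0
```

Call:
arm_command:
  series: [0,0,0,0,-0.5,0,0.82,0,0,0,0,-1,0,0.82,0,0,0,0,-1,0,0.82]

```text
t: 7.7
eef_pos: [0.4989, -0.0082, 0.2335]
ee_rot: [3.142, -0.0, -0.147]
force: [-0.1, -0.2, -0.1]
width: 0.0721
gripper_force: 0.0
```

Run:
```python
from h import *
t=arm.grab_frame("top");s=arm.grab_frame("scene");cv2.imwrite("pics/t2.png",t);cv2.imwrite("pics/s2.png",s)
cv2.imwrite("pics/v2.png",cv2.resize(t[60:285,180:480],None,fx=2.6,fy=2.6))
print(arm.get_state()["eef_pos"])
```

```text
[ 0.49826402 -0.01019943  0.23341809]
```

View pics/v2.png

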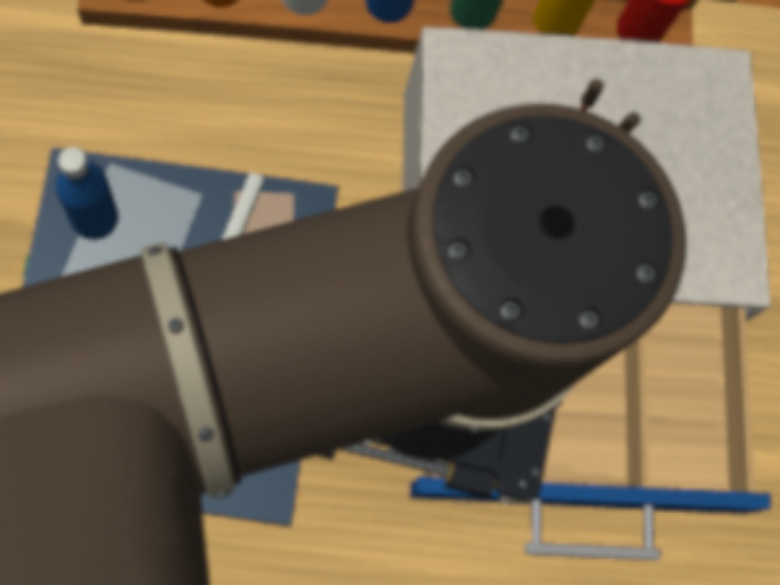

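The drawer is open, with its front at (590,497) in the crop, the handle at (527,548)–(660,554), and the arm still covering the left compartment. I'll go on to the tin.

Call:
arm_command:
  series: [0,0,0,0.3,-0.5,0,0.82,0,0,0,0.42,-1,0,0.82,0,0,0,0.42,-1,0,0.82]

```text
t: 8.18
eef_pos: [0.556, 0.0833, 0.2328]
ee_rot: [3.141, 0.001, -0.149]
force: [-0.4, -0.9, -0.2]
width: 0.0721
gripper_force: 0.0
```

Call:
arm_command:
  series: [0,0,0,0.2,-0.5,0,0.82,0,0,0,0.4,-1,0,0.82,0,0,0,0.4,-1,0,0.82]

```text
t: 8.55
eef_pos: [0.6105, 0.1759, 0.2324]
ee_rot: [3.141, 0.001, -0.149]
force: [-1.4, -0.8, 0.1]
width: 0.0717
gripper_force: 0.0
```

Run:
```python
from h import *
t=arm.grab_frame("top");s=arm.grab_frame("scene");cv2.imwrite("pics/t3.png",t)
a=cv2.resize(t[150:290,325:485],None,fx=2.5,fy=2.5);b=cv2.resize(s[140:280,230:390],None,fx=2.5,fy=2.5)
cv2.imwrite("pics/v3.png",np.hstack([a,b]))
print(arm.get_state()["eef_pos"])
```

```text
[0.60905015 0.17386182 0.23288098]
```

View pics/v3.png

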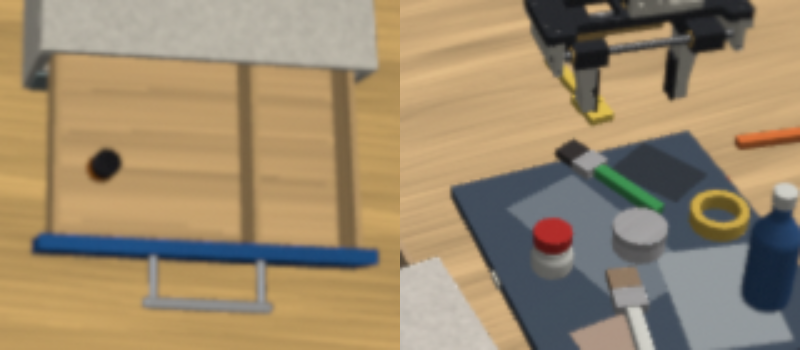

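Left crop: the jar is at (105,163), front-left in the wide compartment; the divider is at x≈246 and the bar at (147,302)–(269,308). Right crop: the tin, at (640,227), has clear space on both finger sides.

Call:
arm_command:
  series: [0,0,0,0.02,-0.22,0.2,0.82,0,0,0,0.02,-0.22,0.6,0.82,0,0,0,0.02,-0.22,1,0.82,0,0,0,0.02,-0.22,1,0.82]

```text
t: 9.15
eef_pos: [0.6122, 0.1948, 0.13]
ee_rot: [3.137, 0.006, -0.151]
force: [-1.0, -0.2, 0.1]
width: 0.0714
gripper_force: 0.0
```

Call:
arm_command:
  series: [0,0,0,0,0,0.4,0.82,0,0,0,0,0,0.6,0.82,0,0,0,0,0,0.7,0.82,0,0,0,0,0,0.8,0.82,0,0,0,0,0,0.88,0.82,0,0,0,0,0,0.88,0.82]

```text
t: 9.9
eef_pos: [0.6145, 0.1964, 0.0454]
ee_rot: [3.141, 0.0, -0.15]
force: [0.4, -1.3, 0.0]
width: 0.0721
gripper_force: 0.0
```

Run:
```python
from h import *
c=lambda *p:[(325+x/2.5,150+y/2.5) for x,y in p]
P=lambda l,p,z:print(l,np.round(pt("top",c(*p),z)[:,:2],4).tolist())
P("front back edge",[(38,236),(377,252)],.116)
P("bar",[(147,302),(269,308)],.104)
P("jar",[(107,161)],.106)
P("divider top far/near",[(244,63),(248,240)],.110)
P("rwall inner near",[(342,245),(336,70)],.110)
P("lwall far/near",[(51,54),(49,233)],.110)
s=arm.get_state();print(s["eef_pos"],s["ee_rot"],s["force"])
```

```text
front back edge [[0.4825, -0.051], [0.4976, -0.3644]]
bar [[0.4341, -0.1555], [0.4389, -0.2683]]
jar [[0.5596, -0.1117]]
divider top far/near [[0.6669, -0.2374], [0.4983, -0.2446]]
rwall inner near [[0.502, -0.3337], [0.6699, -0.3279]]
lwall far/near [[0.656, -0.0529], [0.487, -0.0617]]
[0.61446666 0.19643975 0.0454171 ] [ 3.14130663e+00  2.91061281e-04 -1.49924352e-01] [ 0.37088856 -1.33866901  0.01650289]
```

Call:
arm_command:
  series: [0,0,0,0,0,0,0.5,0,0,0,0,0,0,0.5,0,0,0,0,0,0,0.5,0,0,0,0,0,0,0.5]
  force: 20

```text
t: 10.4
eef_pos: [0.6149, 0.1967, 0.0461]
ee_rot: [-3.141, -0.001, -0.15]
force: [-0.6, 1.0, 2.8]
width: 0.057
gripper_force: 20.0
```

Call:
arm_command:
  series: [0,0,0,0,0,-0.2,0.5,0,0,0,0,0,-0.4,0.5,0,0,0,0,0,-0.7,0.5,0,0,0,0,0,-1,0.5,0,0,0,0,0,-1,0.5]

```text
t: 11.02
eef_pos: [0.6158, 0.1972, 0.1482]
ee_rot: [-3.139, -0.004, -0.15]
force: [1.2, -0.3, -1.0]
width: 0.0574
gripper_force: 20.0
```

Call:
arm_command:
  series: [0,0,0,0,0.2,-0.25,0.5,0,0,0,0,0.6,-0.45,0.5,0,0,0,0,1,-0.45,0.5]

```text
t: 11.4
eef_pos: [0.5997, 0.0971, 0.1912]
ee_rot: [-3.141, -0.001, -0.149]
force: [0.8, 0.1, -1.7]
width: 0.0573
gripper_force: 20.0
```

Call:
arm_command:
  series: [0,0,0,0,0.5,0,0.5,0,0,0,0,1,0,0.5]

```text
t: 11.65
eef_pos: [0.5836, -0.0026, 0.1894]
ee_rot: [3.141, 0.002, -0.15]
force: [0.7, -0.0, -0.5]
width: 0.0574
gripper_force: 20.0
```

Call:
arm_command:
  series: [0,0,0,0,0.5,0,0.5,0,0,0,0,1,0,0.5]

```text
t: 11.9
eef_pos: [0.5687, -0.1015, 0.1895]
ee_rot: [3.142, 0.002, -0.15]
force: [0.1, -0.7, -0.5]
width: 0.0575
gripper_force: 20.0
```

Call:
arm_command:
  series: [0,0,0,0,0.4,0,0.5,0,0,0,0,0.8,0,0.5,0,0,0,0,1,0,0.5]

```text
t: 12.28
eef_pos: [0.5537, -0.2006, 0.1894]
ee_rot: [-3.141, 0.002, -0.152]
force: [0.3, -0.2, -1.8]
width: 0.0574
gripper_force: 20.0
```

Call:
arm_command:
  series: [0,0,0.11,0.1,0.2,0,0.5,0,0,0.22,0.2,0.5,0,0.5,0,0,0.33,0.36,0.8,0,0.5,0,0,0.44,0.36,0.93,0,0.5,0,0,0.55,0.36,0.93,0,0.5,0,0,0.66,0.36,0.93,0,0.5,0,0,0.77,0.36,0.93,0,0.5,0,0,0.875,0.36,0.93,0,0.5]

```text
t: 13.28
eef_pos: [0.5764, -0.2958, 0.1896]
ee_rot: [3.14, 0.001, -1.53]
force: [0.1, 0.6, -0.4]
width: 0.0575
gripper_force: 20.0
```

Run:
```python
from h import *
s=arm.grab_frame("scene");t=arm.grab_frame("top");cv2.imwrite("pics/t4.png",t)
st=arm.get_state();print(st["eef_pos"],st["ee_rot"],st["width"],st["force"])
```

```text
[ 0.57638343 -0.29580973  0.18969125] [ 3.14046716e+00  5.98864534e-04 -1.52605256e+00] 0.05792832909988697 [ 0.41047428  0.01057409 -0.797201  ]
```

Call:
arm_command:
  series: [0,0,0,0,0,0.2,0.5,0,0,0,0,0,0.45,0.5,0,0,0,0,0,0.65,0.5,0,0,0,0,0,0.77,0.5,0,0,0,0,0,0.84,0.5,0,0,0,0,0,0.84,0.5]

```text
t: 14.12
eef_pos: [0.5765, -0.2963, 0.1064]
ee_rot: [3.141, 0.0, -1.523]
force: [0.1, 0.5, -1.1]
width: 0.0571
gripper_force: 20.0
```

Call:
arm_command:
  series: [0,0,0,0,0,0.01,0.5,0,0,0,0,0,0.02,0.5,0,0,0,0,0,0.025,0.5]

```text
t: 14.5
eef_pos: [0.5767, -0.2964, 0.1044]
ee_rot: [-3.141, -0.0, -1.524]
force: [-0.0, -0.4, -0.5]
width: 0.0573
gripper_force: 20.0
```

Call:
arm_command:
  series: [0,0,0,0,0,0.01,0.5,0,0,0,0,0,0.02,0.5,0,0,0,0,0,0.025,0.5]

```text
t: 14.88
eef_pos: [0.5766, -0.2963, 0.102]
ee_rot: [-3.141, -0.0, -1.524]
force: [-0.7, 1.8, 4.8]
width: 0.0572
gripper_force: 20.0
```

Call:
arm_command:
  series: [0,0,0,0,0,0,0.8,0,0,0,0,0,0,0.8,0,0,0,0,0,0,0.8,0,0,0,0,0,-0.1,0.8,0,0,0,0,0,-0.3,0.8,0,0,0,0,0,-0.7,0.8,0,0,0,0,0,-1,0.8]

```text
t: 15.75
eef_pos: [0.5769, -0.2966, 0.204]
ee_rot: [-3.14, -0.001, -1.524]
force: [1.3, -0.2, -0.9]
width: 0.07
gripper_force: 0.0
```

Call:
arm_command:
  series: [0,0,0,-0.5,0.25,0,0.4,0,0,0,-1,0.5,0,0.4,0,0,0,-1,0.5,0,0.4]

```text
t: 16.12
eef_pos: [0.5205, -0.1966, 0.2031]
ee_rot: [-3.14, 0.0, -1.522]
force: [0.4, -1.2, 0.1]
width: 0.0458
gripper_force: 0.0
```

Call:
arm_command:
  series: [0,0,-0.11,-0.5,0,0,0.4,0,0,-0.22,-1,0,0,0.4,0,0,-0.33,-1,0,0,0.4,0,0,-0.44,-1,0,0,0.4,0,0,-0.55,-1,0,0,0.4,0,0,-0.66,-1,0,0,0.4,0,0,-0.77,-1,0,0,0.4,0,0,-0.87,-1,0,0,0.4]

```text
t: 17.12
eef_pos: [0.518, -0.0993, 0.2022]
ee_rot: [3.142, -0.001, -0.153]
force: [0.6, -0.8, -0.5]
width: 0.0349
gripper_force: 0.0
```

Call:
arm_command:
  series: [0,0,0,0,-0.5,0,0.4,0,0,0,0,-1,0,0.4]

```text
t: 17.38
eef_pos: [0.5339, 0.0003, 0.2023]
ee_rot: [-3.141, -0.001, -0.16]
force: [1.0, 0.1, 0.4]
width: 0.0348
gripper_force: 0.0
```

Call:
arm_command:
  series: [0,0,0,0,-0.5,0,0.4,0,0,0,0,-1,0,0.4]

```text
t: 17.62
eef_pos: [0.5496, 0.1, 0.2024]
ee_rot: [-3.141, -0.001, -0.158]
force: [0.6, -0.0, 0.3]
width: 0.0357
gripper_force: 0.0
```

Call:
arm_command:
  series: [0,0,-0.11,-0.3,-0.5,0,0.4,0,0,-0.22,-0.58,-1,0,0.4,0,0,-0.294,-0.58,-1,0,0.4,0,0,-0.294,-0.58,-1,0,0.4]

```text
t: 18.12
eef_pos: [0.5075, 0.2071, 0.202]
ee_rot: [3.142, -0.001, 0.304]
force: [0.3, -1.4, 0.2]
width: 0.035
gripper_force: 0.0
```

Run:
```python
from h import *
s=arm.grab_frame("scene");t=arm.grab_frame("top")
a=cv2.resize(t[150:290,325:485],None,fx=2.5,fy=2.5);b=cv2.resize(s[140:280,230:390],None,fx=2.5,fy=2.5)
cv2.imwrite("pics/v5.png",np.hstack([a,b]))
st=arm.get_state();print(st["eef_pos"],st["ee_rot"],st["width"],st["force"])
```

```text
[0.50763917 0.20616442 0.20182423] [ 3.14156154e+00 -3.02052444e-04  3.00750634e-01] 0.03497101294590387 [-0.03138996 -0.46901796  0.44993873]
```

View pics/v5.png

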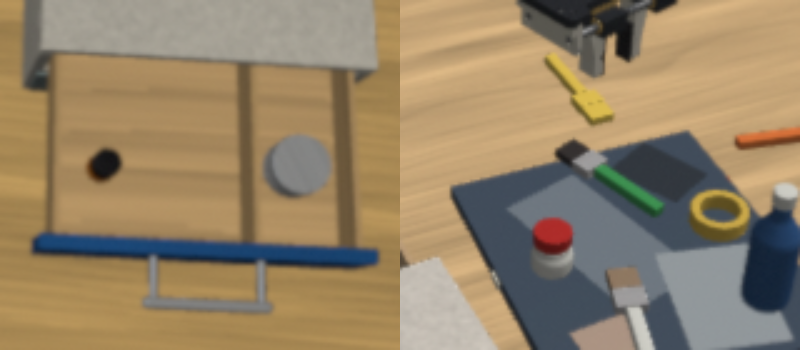

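The tin stands in the narrow bay, at crop (298,165). The jar is still standing at (105,163), and the green brush is undisturbed under the gripper. Next I'll lower onto the brush handle.

Call:
arm_command:
  series: [0,0,0,0.04,-0.12,0.4,0.4,0,0,0,0.04,-0.12,0.8,0.4,0,0,0,0.04,-0.12,1,0.4]

```text
t: 18.6
eef_pos: [0.5071, 0.2176, 0.0996]
ee_rot: [3.141, 0.002, 0.3]
force: [0.6, 0.0, 1.5]
width: 0.0346
gripper_force: 0.0
```

Call:
arm_command:
  series: [0,0,0,0,0,0.25,0.4,0,0,0,0,0,0.45,0.4,0,0,0,0,0,0.54,0.4,0,0,0,0,0,0.58,0.4,0,0,0,0,0,0.58,0.4]

```text
t: 19.23
eef_pos: [0.5077, 0.2191, 0.0439]
ee_rot: [-3.141, -0.001, 0.303]
force: [-0.4, 0.0, 0.5]
width: 0.035
gripper_force: 0.0
```

Call:
arm_command:
  series: [0,0,0,0,0,0,0,0,0,0,0,0,0,0,0,0,0,0,0,0,0,0,0,0,0,0,0,0]

```text
t: 19.73
eef_pos: [0.5076, 0.2194, 0.044]
ee_rot: [-3.141, -0.001, 0.304]
force: [-1.7, 0.3, 4.9]
width: 0.0158
gripper_force: 20.0
```

Call:
arm_command:
  series: [0,0,0,0,0,-0.2,0,0,0,0,0,0,-0.4,0,0,0,0,0,0,-0.7,0,0,0,0,0,0,-1,0]

```text
t: 20.23
eef_pos: [0.5071, 0.219, 0.1442]
ee_rot: [3.141, 0.001, 0.304]
force: [0.3, -0.4, -0.5]
width: 0.016
gripper_force: 20.0
```

Call:
arm_command:
  series: [0,0,0,0,0.3,-0.3,0,0,0,0,0,0.7,-0.6,0,0,0,0,0,1,-0.6,0]

```text
t: 20.6
eef_pos: [0.5387, 0.1232, 0.2062]
ee_rot: [-3.141, -0.005, 0.304]
force: [-0.2, -0.5, -1.5]
width: 0.0158
gripper_force: 20.0
```

Call:
arm_command:
  series: [0,0,0,0,0.4,0,0,0,0,0,0,0.8,0,0,0,0,0,0,1,0,0]

```text
t: 20.98
eef_pos: [0.5673, 0.0267, 0.2033]
ee_rot: [-3.141, 0.0, 0.303]
force: [-0.7, 0.2, -0.6]
width: 0.0159
gripper_force: 20.0
```

Call:
arm_command:
  series: [0,0,0,0,0.4,0,0,0,0,0,0,0.8,0,0,0,0,0,0,1,0,0]

```text
t: 21.35
eef_pos: [0.5974, -0.0684, 0.2032]
ee_rot: [-3.141, 0.001, 0.303]
force: [0.5, 0.3, -0.6]
width: 0.0157
gripper_force: 20.0
```

Call:
arm_command:
  series: [0,0,0.08,-0.2,0.4,0,0,0,0,0.164,-0.4,0.8,0,0,0,0,0.164,-0.54,1,0,0,0,0,0.164,-0.54,1,0,0]

```text
t: 21.85
eef_pos: [0.575, -0.1796, 0.2033]
ee_rot: [-3.141, 0.0, 0.044]
force: [0.1, 0.5, 0.2]
width: 0.0157
gripper_force: 20.0
```

Run:
```python
from h import *
s=arm.grab_frame("scene")
cv2.imwrite("pics/v6.png",cv2.resize(s[130:330,60:300],None,fx=2.5,fy=2.5))
st=arm.get_state();print(st["eef_pos"],st["ee_rot"],st["width"],st["force"])
```

```text
[ 0.57543734 -0.17875486  0.20342384] [-3.14130489e+00  1.04028695e-04  4.53270427e-02] 0.015536753105200685 [-0.35577645  0.0996334  -0.80344325]
```

View pics/v6.png

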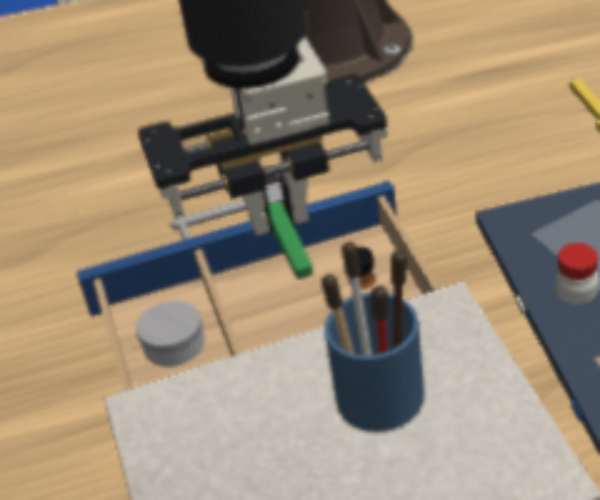

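The tool is over the wide compartment. The brush handle's end is at (303,268), the jar stands at (362,263) well to the left, and the tin at (170,330). I'll check how the brush sits in the grip.

Run:
```python
from h import *
p=pt("scene",[(60+303/2.5,130+270/2.5)],.180)[0]; t=arm.get_state()["eef_pos"]; print(p,t,p-t)
```

```text
[ 0.64222929 -0.1749363   0.18      ] [ 0.57543734 -0.17875486  0.20342384] [ 0.06679195  0.00381856 -0.02342384]
```

Call:
arm_command:
  series: [0,0,0,0.08,0.14,0,0,0,0,0,0.08,0.14,0.2,0,0,0,0,0.08,0.14,0.5,0,0,0,0,0.08,0.14,0.75,0,0,0,0,0.08,0.14,0.9,0,0,0,0,0.08,0.14,0.97,0,0,0,0,0.08,0.14,0.98,0]

```text
t: 22.78
eef_pos: [0.585, -0.1921, 0.1059]
ee_rot: [3.141, -0.001, 0.047]
force: [1.4, 0.8, 1.9]
width: 0.0156
gripper_force: 20.0
```

Call:
arm_command:
  series: [0,0,0,0,0,0.015,0,0,0,0,0,0,0.03,0,0,0,0,0,0,0.03,0]

```text
t: 23.15
eef_pos: [0.5845, -0.1923, 0.1029]
ee_rot: [3.142, -0.001, 0.046]
force: [1.8, 1.3, 2.2]
width: 0.0154
gripper_force: 20.0
```

Call:
arm_command:
  series: [0,0,0,0,0,0.01,0,0,0,0,0,0,0.025,0,0,0,0,0,0,0.025,0]

```text
t: 23.52
eef_pos: [0.5847, -0.1923, 0.1003]
ee_rot: [3.141, -0.001, 0.047]
force: [3.3, 0.5, 3.5]
width: 0.0159
gripper_force: 20.0
```

Call:
arm_command:
  series: [0,0,0,0,0,0,0.38,0,0,0,0,0,0,0.38,0,0,0,0,0,-0.1,0.38,0,0,0,0,0,-0.3,0.38,0,0,0,0,0,-0.7,0.38,0,0,0,0,0,-1,0.38]

```text
t: 24.28
eef_pos: [0.5844, -0.1924, 0.2023]
ee_rot: [3.141, -0.001, 0.047]
force: [-0.1, -0.5, -0.1]
width: 0.0337
gripper_force: 0.0
```

Call:
arm_command:
  series: [0,0,0.11,-0.4,0,0,0.3,0,0,0.22,-0.8,0,0,0.3,0,0,0.33,-1,0,0,0.3,0,0,0.44,-1,0,0,0.3,0,0,0.55,-1,0,0,0.3,0,0,0.66,-1,0,0,0.3,0,0,0.77,-1,0,0,0.3,0,0,0.88,-1,0,0,0.3]

```text
t: 25.28
eef_pos: [0.4842, -0.1969, 0.2007]
ee_rot: [-3.141, -0.0, -1.342]
force: [1.0, -0.7, -0.1]
width: 0.0264
gripper_force: 0.0
```

Run:
```python
from h import *
s=arm.grab_frame("scene")
cv2.imwrite("pics/v7.png",cv2.resize(s[130:330,60:300],None,fx=2.5,fy=2.5))
st=arm.get_state();print(st["eef_pos"],st["ee_rot"],st["width"],st["force"])
```

```text
[ 0.4841844  -0.19696904  0.20066608] [-3.14130891e+00 -7.91960663e-05 -1.34998760e+00] 0.026340103661629487 [ 0.48593799  0.00152643 -0.44665083]
```

View pics/v7.png

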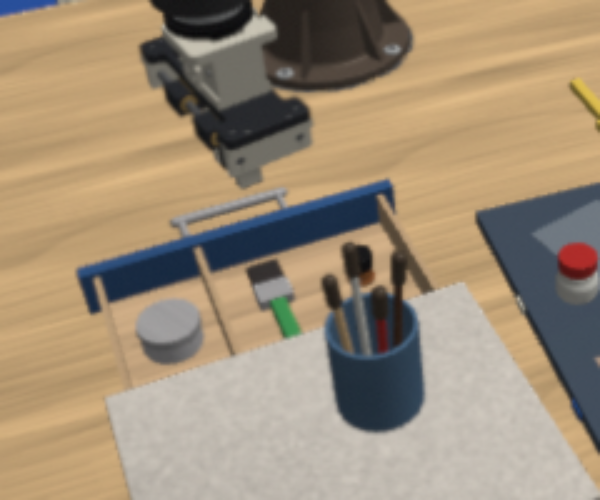

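The brush lies flat in the wide bay, with bristles at (265,272) and handle to (290,330). The tin and jar are standing, and the handle bar is at (175,222)–(285,193). Next I'll grip the bar again and push the drawer shut.

Call:
arm_command:
  series: [0,0,0.06,0.02,0.25,0,0.3,0,0,0.118,0.04,0.48,0,0.3,0,0,0.118,0.04,0.48,0.3,0.3,0,0,0.118,0.04,0.48,0.6,0.3,0,0,0.118,0.04,0.48,0.85,0.3,0,0,0.118,0.04,0.48,0.96,0.3]

```text
t: 26.08
eef_pos: [0.4379, -0.212, 0.1033]
ee_rot: [3.14, 0.0, -1.519]
force: [0.4, -0.4, -0.2]
width: 0.0261
gripper_force: 0.0
```

Call:
arm_command:
  series: [0,0,0,0,0,0,0,0,0,0,0,0,0,0,0,0,0,0,0,0,0]

```text
t: 26.45
eef_pos: [0.4386, -0.212, 0.1047]
ee_rot: [-3.141, -0.0, -1.521]
force: [-1.8, -0.3, -0.8]
width: 0.01
gripper_force: 20.0
```

Call:
arm_command:
  series: [0,0,0,0,-0.05,0,0,0,0,0,0,-0.15,0,0,0,0,0,0,-0.29,0,0,0,0,0,0,-0.43,0,0,0,0,0,0,-0.57,0,0,0,0,0,0,-0.71,0,0,0,0,0,0,-0.85,0,0,0,0,0,0,-1,0,0]

```text
t: 27.45
eef_pos: [0.5405, -0.2072, 0.1046]
ee_rot: [-3.14, -0.001, -1.521]
force: [-2.0, -2.1, 5.6]
width: 0.0097
gripper_force: 20.0
```

Call:
arm_command:
  series: [0,0,0,0,-0.12,0,0,0,0,0,0,-0.25,0,0,0,0,0,0,-0.37,0,0,0,0,0,0,-0.46,0,0,0,0,0,0,-0.53,0,0,0,0,0,0,-0.58,0,0,0,0,0,0,-0.6,0,0]

```text
t: 28.32
eef_pos: [0.6006, -0.2044, 0.1046]
ee_rot: [-3.14, -0.001, -1.52]
force: [-2.1, -1.5, 5.6]
width: 0.0102
gripper_force: 20.0
```

Call:
arm_command:
  series: [0,0,0,0,-0.02,0,0,0,0,0,0,-0.03,0,0,0,0,0,0,-0.03,0,0]

```text
t: 28.7
eef_pos: [0.6034, -0.2042, 0.1047]
ee_rot: [-3.139, -0.001, -1.521]
force: [-0.0, -1.8, 4.3]
width: 0.0102
gripper_force: 20.0
```

Call:
arm_command:
  series: [0,0,0,0,-0.02,0,0,0,0,0,0,-0.03,0,0,0,0,0,0,-0.03,0,0]

```text
t: 29.08
eef_pos: [0.6039, -0.2042, 0.1046]
ee_rot: [3.14, -0.001, -1.521]
force: [-7.2, -1.5, 11.0]
width: 0.0103
gripper_force: 20.0
```

Call:
arm_command:
  series: [0,0,0,0,-0.02,0,0,0,0,0,0,-0.02,0,0]

```text
t: 29.32
eef_pos: [0.604, -0.2042, 0.1045]
ee_rot: [3.136, -0.0, -1.521]
force: [-14.1, -1.0, 15.5]
width: 0.0103
gripper_force: 20.0
```

Call:
arm_command:
  series: [0,0,0,0,0.02,0,0.3,0,0,0,0,0.02,0,0.3,0,0,0,0,0.02,0,0.3,0,0,0,0,0.02,-0.1,0.3,0,0,0,0,0.02,-0.4,0.3,0,0,0,0,0.02,-0.8,0.3,0,0,0,0,0.02,-1,0.3]

```text
t: 30.2
eef_pos: [0.6056, -0.2039, 0.2074]
ee_rot: [-3.138, -0.001, -1.521]
force: [0.2, 0.6, -0.8]
width: 0.0263
gripper_force: 0.0
```

Call:
arm_command:
  series: [0,0,0,0,0.5,0,0.3,0,0,0,0,1,0,0.3,0,0,0,0,1,0,0.3]

```text
t: 30.58
eef_pos: [0.5018, -0.2088, 0.2054]
ee_rot: [-3.14, 0.0, -1.522]
force: [0.3, 0.2, -0.0]
width: 0.0263
gripper_force: 0.0
```

Run:
```python
from h import *
s=arm.grab_frame("scene")
cv2.imwrite("pics/v8.png",s[100:400,60:460])
print(arm.get_state()["eef_pos"])
```

```text
[ 0.50377477 -0.20885384  0.20558388]
```

View pics/v8.png

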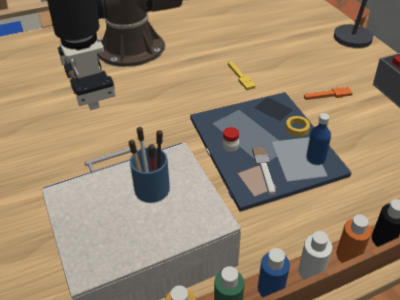

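The drawer is shut: the handle at (88,165)–(130,150) is close to the cabinet, and its x of 0.604 is 57 mm before the cabinet's front edge. Everything else is in place and the arm is clear.

```bash
python3 -c "
from station import arm
print(arm.job_done())"
```

```text
the job is handed in; nothing more can be done
None
```

I handed the job in at about 31 s: the brush lies flat in the wide left compartment, the tin stands in the narrow right one, and the drawer is pushed to its hard stop; I last saw the jar standing just before closing the drawer, and no verdict came back.

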